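Lock the marking fixture with the mallet under a safety stop

TASK

Make the marking machine safe by pressing its mushroom stop button fully down, then take the mallet off its rest and, with a brisk downward blow of the mallet's head, drive fully home the one block pin on the perforated bed that still stands proud. Lay the mallet back on its rest the way it lay, let go, and last turn the collar around the stop button clockwise (seen from above) as far as it goes, so that the button stands fully up again. Drive the pin with nothing but the mallet, and leave the other things where they are.

Things in the scene. Friction and masses are not known exactly. Their poses are not given: they have to be found in the camera images.
- station: fixed grey box of the stop, 110 (x) x 100 (y) x 45 mm, standing on the table left or right of the bed; origin: centre of its underside. On its top, centred, are the stop's collar and button
- stop_top (a point): centre of the flat top (24 mm across) of the black mushroom button, 34 mm across at its edge, rising from the middle of the collar; moves down with the button. Its top is 14 mm above the collar's top when up and 6 mm when pressed fully down (88 and 80 mm above the table)
- stop (a joint): how far the button is pressed: 0 up, 0.008 m fully down. Pressing it takes 6 to 8 N all the way; it stays where it is left, and cannot be raised but by the collar. It is geared to the collar
- collar (a joint): turn of the collar, rad: 0 = button up, 1.0 = button fully down. Pressing the button turns the collar by itself anticlockwise (seen from above) by 1.0 rad; turning the collar back clockwise to its end stop at 0 raises the button. Turning takes less than 0.1 N m
- collar_top (a point): on the collar's axis (vertical), at the height of its upper rim: 74 mm above the table. The collar is a round knurled grey metal ring 52 mm in diameter and 26 mm tall, 3 mm above the station's top, a flange 62 mm across lying between; it can be gripped across at any yaw, fingertips staying above 48 mm over the table
- rest: fixed dark steel mallet rest, a base plate 200 (x) x 70 (y) x 6 mm with a fork 65 mm to -x of its centre: the fork's slot is 30 mm wide, flared at the top, its floor 31 mm and its prongs' tops 63 mm above the table. Origin: centre of its underside; stands left or right of the bed, on the other side from the stop
- rest_seat (a point): point on the top of the rest's base plate, 65 mm to +x of its centre, where the middle of the mallet head's lower face stands
- mallet: mallet, 0.25-0.4 kg: head = upright cylinder 40 mm across, 70 mm tall, rubber faces; straight wooden handle 22 mm wide, 20 mm high, from the head at mid height along -x, ending 170 mm from its axis. Origin: centre of the head's lower face; z up along the head. On the rest the head stands on rest_seat, the handle level in the fork along the rest's x. Centre of mass 22 mm to -x of the head's axis
- mallet_grip (a point): point on the handle's centre line, 45 mm from the head's axis and 35 mm above the head's lower face: a good place to grip across the handle from above (along the mallet's y)
- bed: fixed perforated aluminium plate, 200 (x) x 280 (y) x 12 mm, origin: centre of its underside
- block: fixed steel block on the bed, 50 x 50 x 40 mm, whose pin still stands proud; origin: centre of its underside, on the bed's top 12 mm above the table. The three blocks stand in a row on the bed, about 85 mm apart, in any order
- pin_top (a point): centre of the top of the proud pin's round dark head, 24 mm across and 8 mm thick, over the middle of its block; moves with the pin. With the pin home the head sits on the block and this point is 60 mm above the table; at the start it is 11 to 14 mm higher
- pin (a joint): how far the pin is driven down: 0 standing fully proud, 0.014 m home (head seated on the block). At the start 0 to 0.003. It is sprung but tight: driving takes 6 to 8 N, and it stays where it is left
- block_b: a like fixed block whose pin is already home (head seated, top 60 mm above the table); nothing to do on it
- block_c: another like block whose pin is already home; nothing to do on it
- casting: bystander: finned aluminium casting, 50 x 100 x 28 mm, lying on the bed in front of the pin blocks; leave it alone
- spacer: bystander: brass cylinder, 26 mm across, 28 mm tall, standing on the bed near the casting; leave it alone
- driver: bystander: screwdriver lying between the robot and the bed; leave it alone
- spanner: bystander: spanner lying beyond the bed; leave it alone
- housing: bystander: small open aluminium box, 70 x 50 x 30 mm, beyond the bed; leave it alone
- tape: bystander: grey ring, 70 mm across, 24 mm tall, beyond the bed; leave it alone
- cleaner: bystander: white bottle, 52 mm across, 140 mm tall, beyond the bed; leave it alone

How it is judged:
By the outcome, as a careful person would: the job done as asked, in the order asked, and still so for the second after the job is handed in, with the robot touching nothing.
It also fails if it takes over 61 s, if anything falls off the work surface, if the arm or the gripper's body presses on something with over 40 N, if the wrist force passes 120 N, or if a joint passes its speed limit or range.

ROBOT

A 7-joint arm with a two-finger parallel gripper is mounted at the origin on the work surface. World frame = base frame: x ahead of the robot, y to its left, z up, the work surface at z = 0. Lengths are in m, angles in rad, forces in N, time in s.
With the tool pointing down it reaches from about 0.4 to 0.875 m from the base axis. Payload 19.3 kg.
Tool frame: the origin (TCP) lies midway between the tips of the shut fingers; the grasp point (between the pads) lies 19 mm behind it; z points along the fingers, y is the line along which they close (so a half turn about z gives the same grasp; the last joint's range is limited). The gripper opens to 85 mm and grips with 20 to 120 N. Pads are 22 mm wide; open, the fingers measure 114 mm over their backs; the gripper's body (76 mm by 85 mm) begins 54 mm behind the grasp point. The pads swing forward as they close: fully open they stand 13 mm farther back than shut.
Start: joints at [1.135, 0.521, -0.036, 1.599, 0.021, 1.021, -0.113], TCP at [0.224, -0.584, 0.231] pointing down, gripper open.
Joint ranges: [-2.91, 2.91], [-0.3, 2.13], [-1.5, 1.42], [0.17, 2.43], [-1.26, 4.41], [0.16, 1.93], [-2.52, 2.52]. Speed limits (rad/s): [1.89, 1.89, 2.39, 2.39, 3.01, 3.01, 3.01].

INTERFACE

Orientations are given as [roll, pitch, yaw] about the fixed x, y, z axes, in that order (R = Rz(yaw) Ry(pitch) Rx(roll)).
In Python, from workcell import * gives the robot as it stands. The module is installed in compiled form; this text tells all that it offers.
- The arm moves only by the tool play_rows, never from a script. Its argument "deltas" is a list of rows, each a list of 7 numbers: the shift along the tool's x, y, z in units of 500 mm (1.0 is 500 mm), then the turn, a rotation vector about the tool's x, y, z in units of 120 degrees (1.0 is 120 degrees), then the closure, from 0 (fully open) to 1 (shut). A call has 1 to 10 rows; each row is the pose to reach, as a shift and turn from the pose commanded when the call began, along the tool's axes at that moment; what a row does not reach only later rows make up. A row lasts 1/10 s, in which the tool goes at most 50 mm and 8.59 degrees, less where a joint would pass 70% of its speed; a pose out of reach is approached as far as the arm can. A call with a number of a shift or a turn outside -1 to 1 is refused whole. A call with a gripper value outside its range is refused whole. The fingers move at their own pace and stop on an object; "newtons" is the grip in N (left out, the last holds). Time passes only in rows, so rows that repeat a pose let the fingers close. It gives the time, the measured TCP pose, the force, the opening and the grip force at its end, in the units of the state.
- observe(): the state, without advancing time (a new reading comes with each control period).
- grab_frame(name): name is "scene" or "top"; returns the picture (420x560x3 uint8, red, green, blue); there is no depth.
- get_calibration(name): a dict with "fovy" (degrees; the focal length in pixels is half the picture's height over the tangent of half this angle, whatever the lens; pixels are square), "cx", "cy" (the principal point, pixels), "xyz" and "rotation" of the camera in the world. Camera axes: x right, y down, z forward; pixel columns grow to the right and rows downward; lengths in m; the calibration is good to about 2 mm. A picture is of the moment at which its call begins. get_calibration takes no time and is no camera call.
- job_done(): hands the job in; it is judged then, once.
The state is a dict: "clock": time; "qpos": joint angles; "qd": joint speeds; "joint_efforts": joint torques, N m; "position": TCP position; "tool_rot": TCP orientation; "force": force on the tool from outside, world axes, zero at the start; "moment": the same for the moment, N m; "grip_width": finger opening in m; "finger_force": force on a finger pad.
Only numpy, scipy, OpenCV 4.12 (cv2) and the standard library are available. Lean on these libraries where they do the work, as an engineer would, in place of code of your own. Each camera call takes 0.05 s, during which the arm holds its last target. There are 200 camera calls.

## Working session

There is one attempt and no reset: what is moved stays moved. The work goes in short steps, Python scripts to look and compute and a tool call to move; the robot and the scene stay as the last step left them, time stands still between calls to the robot, and variables do not carry over. Pictures are saved under pics/ and viewed, at most 10 in all, crops included, and the job is handed in when it is done.

Besides the shell and the picture viewer there is one more tool, called after "Emit:" by a JSON object that holds its "name" and its "arguments", one argument or row to a line. play_rows: Moves the arm, as the interface text tells. Its arguments: {"type":"object","properties":{"deltas":{"type":"array"},"newtons":{"type":"number"}},"required":["deltas"]}

```bash
mkdir -p pics
python3 - <<'E'
from workcell import *
import cv2
for n in("scene","top"):
    cv2.imwrite(f"pics/{n}0.png",cv2.resize(grab_frame(n)[:,:,::-1],(800,600),interpolation=cv2.INTER_CUBIC)); print(get_calibration(n))
s=observe();print(s)
E
```

```text
{'fovy': 43.379189806221795, 'cx': 283.750995586681, 'cy': 206.9914338315354, 'xyz': array([1.05669285, 0.69209049, 0.82754414]), 'rotation': array([-2.2953971 ,  0.0116546 ,  2.55646929])}
{'fovy': 56.84127640295604, 'cx': 281.46122426225526, 'cy': 209.2395295452718, 'xyz': array([ 0.42582043, -0.00877636,  0.87369189]), 'rotation': array([-2.94747775, -0.00308794, -1.5664838 ])}
{'clock': 0.1, 'qpos': array([ 1.13479918,  0.52195931, -0.03633401,  1.59990667,  0.02119788,
        1.02110347, -0.11279831]), 'qd': array([ 1.32793616e-04, -7.01031952e-04,  1.89742404e-03, -3.74284535e-03,
        4.79730072e-05, -1.01733606e-03, -1.71840381e-04]), 'joint_efforts': array([ 3.32584139e-03, -9.28500438e+01,  1.98409729e+00, -3.70530438e+01,
        1.81617821e-02,  5.38474676e-03, -9.01356771e-05]), 'position': array([ 0.22343191, -0.58339598,  0.23079604]), 'tool_rot': array([-3.14060272e+00,  6.31912176e-05,  3.65791679e-01]), 'force': array([-0.29650123, -0.08611362,  0.02484185]), 'moment': array([ 0.07400325,  0.0094159 , -0.00066696]), 'finger_force': 0.0, 'grip_width': 0.085636939067575}
```

View pics/top0.png

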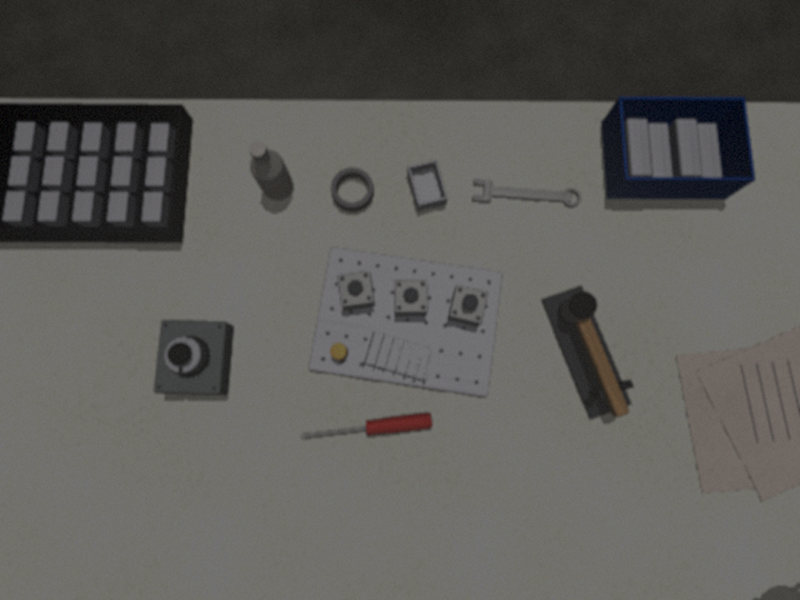

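View pics/scene0.png

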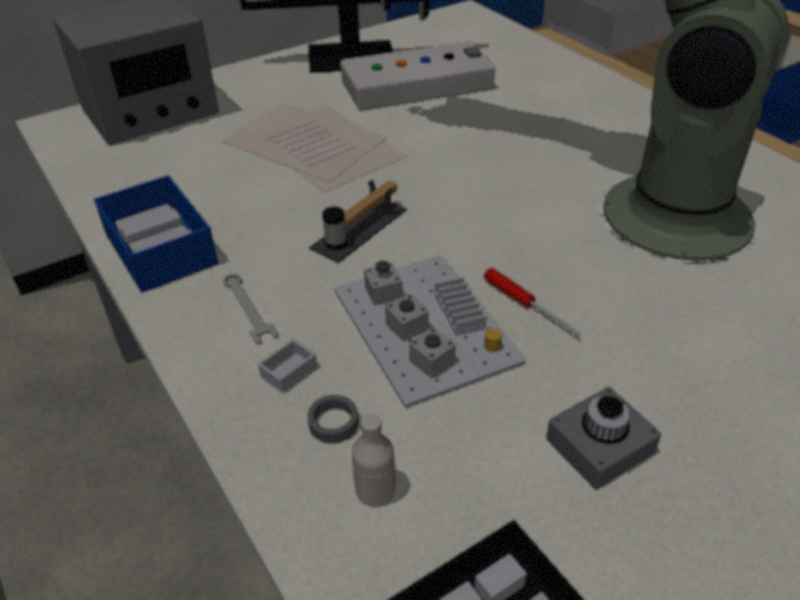

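```bash
cat > h.py <<'E'
from workcell import *
import cv2, numpy as np
from scipy.spatial.transform import Rotation as Ro
def ray(n,u,v):
    c=get_calibration(n); f=210/np.tan(np.radians(c["fovy"]/2))
    d=Ro.from_euler("xyz",c["rotation"]).apply([(u-c["cx"])/f,(v-c["cy"])/f,1]); return np.array(c["xyz"]),d
def at(n,u,v,z):
    o,d=ray(n,u,v); return o+d*(z-o[2])/d[2]
def tri(a,b):
    (o,d),(p,e)=ray("top",*a),ray("scene",*b)
    t=np.linalg.lstsq(np.c_[d,-e],p-o,rcond=None)[0]; return o+d*t[0],p+e*t[1]
def crop(n,u,v,w,h,k):
    im=grab_frame(n)[v:v+h,u:u+w,::-1]
    im=cv2.resize(im,None,fx=k,fy=k,interpolation=cv2.INTER_CUBIC); return cv2.convertScaleAbs(im,alpha=1.6)
def proj(n,p):
    c=get_calibration(n); f=210/np.tan(np.radians(c["fovy"]/2))
    q=Ro.from_euler("xyz",c["rotation"]).inv().apply(np.array(p)-c["xyz"]); return q[:2]/q[2]*f+[c["cx"],c["cy"]]
E
python3 - <<'E'
from h import *
# tiles 400x300 each, 5x, 80x60 px
a=crop("top",100,215,80,60,5); b=crop("top",375,195,80,60,5); 
c=crop("top",375,235,80,60,5); d=crop("top",300,180,80,60,5)
cv2.imwrite("pics/t1.png",np.vstack([np.hstack([a,b]),np.hstack([d,c])]))
a=crop("scene",385,260,80,60,5); b=crop("scene",210,120,80,60,5)
c=crop("scene",235,175,80,60,5); d=crop("scene",275,205,80,60,5)
cv2.imwrite("pics/s1.png",np.vstack([np.hstack([a,b]),np.hstack([c,d])]))
E
```

```text
(no output)
```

View pics/t1.png

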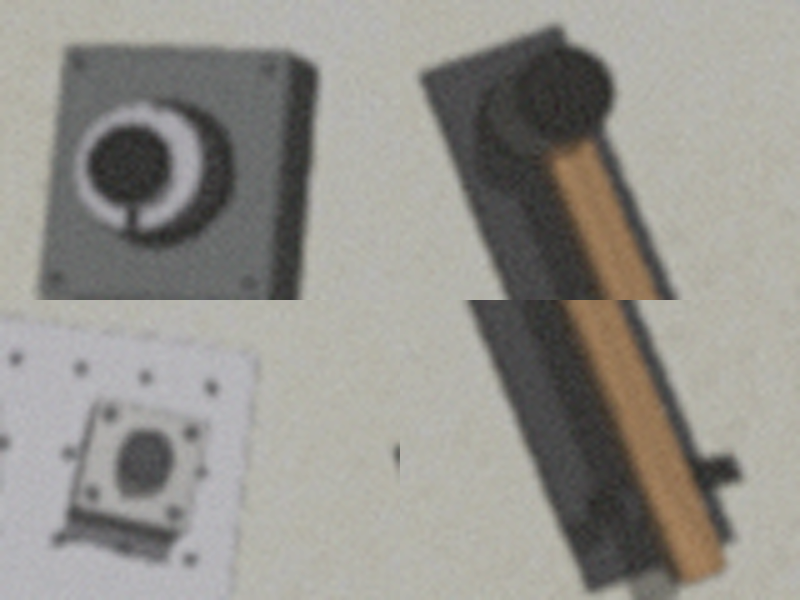

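View pics/s1.png

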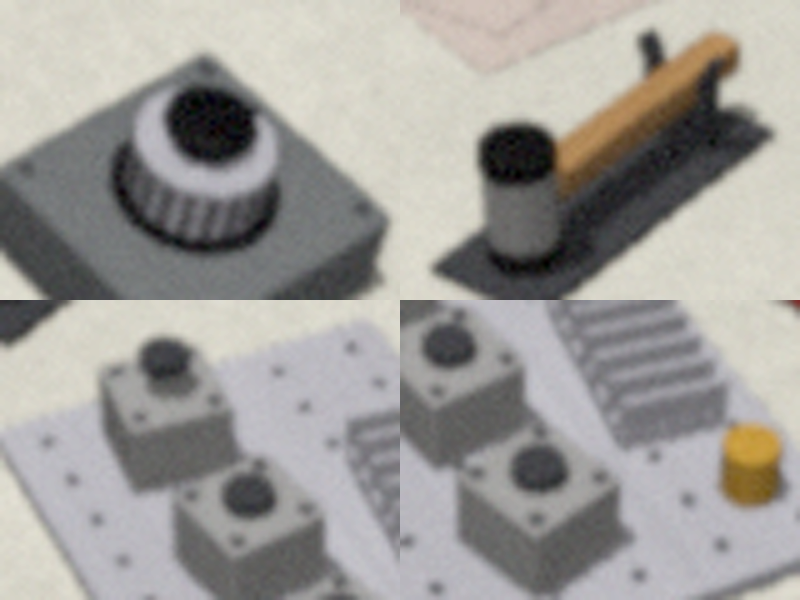

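Run:
```python
from h import *
np.set_printoptions(precision=4,suppress=True)
for n,a,b,z in [("stop",(125.6,247.6),(427.4,284.4),.088),("head",(408,214),(233.6,150.4),.076),("pin",(329.2,211.8),(268,186.2),.072)]:
    print(n,*tri(a,b),at("top",*a,z),at("scene",*b,z))
print("hend",at("top",435.5,290.5,.051), "hmid",at("top",375+(612-400)/5,195+200/5,.051),at("top",375+(645-400)/5,235+(430-300)/5,.051))
# base plate corners z=6mm : (422,72),(562,25),(588,590 in c)
for u,v in [(375+22/5,195+73/5),(375+162/5,195+26/5),(375+190/5,235+288/5),(375+333/5,235+238/5)]: print(at("top",u,v,.006))
# station top corners
for u,v in [(100+66/5,215+45/5),(100+292/5,215+52/5)]: print("st",at("top",u,v,.045))
# block top corners z=.052 in tile d
for u,v in [(97,102),(210,120),(68,210),(182,235)]: print("blk",at("top",300+u/5,180+v/5,.052))
for p in [(375.5/800*0+354/800*560,288/600*420),(410/800*560,295/600*420)]: print("other", at("top",*p,.06))
```

```text
stop [0.5005 0.3074 0.08  ] [0.4989 0.3089 0.0804] [0.4997 0.3042 0.088 ] [0.5046 0.3127 0.088 ]
head [ 0.5757 -0.2787  0.0659] [ 0.5743 -0.2775  0.0653] [ 0.5738 -0.2753  0.076 ] [ 0.5811 -0.2639  0.076 ]
pin [ 0.5797 -0.1119  0.0654] [ 0.5785 -0.1108  0.0651] [ 0.5784 -0.111   0.072 ] [ 0.5829 -0.1035  0.072 ]
hend [ 0.4171 -0.3314  0.051 ] hmid [ 0.5329 -0.3011  0.051 ] [ 0.4779 -0.3115  0.051 ]
[ 0.5967 -0.234   0.006 ]
[ 0.6189 -0.2992  0.006 ]
[ 0.4119 -0.2994  0.006 ]
[ 0.4337 -0.3637  0.006 ]
st [0.5545 0.3522 0.045 ]
st [0.5519 0.2546 0.045 ]
blk [ 0.6073 -0.0928  0.052 ]
blk [ 0.5996 -0.1416  0.052 ]
blk [ 0.5598 -0.0797  0.052 ]
blk [ 0.5492 -0.1283  0.052 ]
other [0.6021 0.0617 0.06  ]
other [ 0.5918 -0.0224  0.06  ]
```

```bash
cat > fit.py <<'E'
from h import *
from scipy.optimize import least_squares
S=560/800
def box(w,h): return {k:np.array([a*w/2,b*h/2]) for k,(a,b) in dict(pp=(1,1),pm=(1,-1),mm=(-1,-1),mp=(-1,1),c=(0,0),seat=(65/w*2e-3*w/2/.5*.5*1000/1000 if 0 else .065/(w/2),0)).items()}
B,T,R=box(.2,.28),box(.11,.1),box(.2,.07)
obs=[]
def add(o,D,cam,z,**k):
    for n,p in k.items(): obs.append((o,D[n],cam,z,np.array(p)))
s=lambda *p:[S*q for q in p]
add(0,B,"top",.012,pp=s(332,248),pm=s(502,270),mm=s(489,395),mp=s(310,370))
add(0,B,"scene",.012,pm=s(335,292),mm=s(441,257),mp=s(523,360),pp=s(408,405))
add(1,T,"top",.045,pp=(113.2,224),pm=(158.4,225.4),mp=(108.5,274.4),mm=(153.3,275))
add(1,T,"scene",.045,mm=(426,271),pm=(385,293),mp=(462.6,304.4))
add(1,T,"top",.088,c=(125.6,247.6)); add(1,T,"scene",.087,c=(427.4,284.4))
add(2,R,"top",.006,pp=(379.4,209.6),pm=(407.4,200.2),mp=(413,292.6),mm=(441.6,282.6))
add(2,R,"scene",.006,pm=(216.6,173.6),mp=(284.4,146.4),pp=(234.5,180.6))
add(2,R,"top",.076,seat=(408,214)); add(2,R,"scene",.076,seat=(233.6,150.4))
C={n:get_calibration(n) for n in("top","scene")}
def pr(n,p,k,w):
    c=C[n]; f=210/np.tan(np.radians(c["fovy"]/2))
    q=Ro.from_rotvec(w).apply(Ro.from_euler("xyz",c["rotation"]).inv().apply(np.asarray(p)-c["xyz"])); q=q[:2]/q[2]
    return q*(1+k*(q@q))*f+[c["cx"],c["cy"]]
def place(x,o,d,z):
    a=x[3*o:3*o+3]; return np.array([a[0]+np.cos(a[2])*d[0]-np.sin(a[2])*d[1],a[1]+np.sin(a[2])*d[0]+np.cos(a[2])*d[1],z])
def cam(x,n): i=9 if n=="top" else 13; return x[i],x[i+1:i+4]
def res(x): return np.r_[np.ravel([pr(n,place(x,o,d,z),*cam(x,n))-p for o,d,n,z,p in obs]),x[10:13]/.003,x[14:17]/.003]
r=least_squares(res,[.55,0,-.1,.5,.305,0,.51,-.3,.35]+[0]*8,loss="soft_l1"); x=r.x
if __name__=="__main__":
    np.set_printoptions(precision=4,suppress=True); print(x)
    for (o,d,n,z,p),e in zip(obs,res(x)[:-6].reshape(-1,2)): print(o,n,z,p,e.round(1))
    print("seat",place(x,2,R["seat"],.006))
    f=lambda y:np.r_[pr("top",y,*cam(x,"top"))-[329.2,211.8],pr("scene",y,*cam(x,"scene"))-[268,186.2]]
    q=least_squares(f,[.58,-.11,.07]);print("pin",q.x,q.fun)
    for u in[(354*S,288*S),(410*S,295*S)]: print(least_squares(lambda y:pr("top",[*y,.06],*cam(x,"top"))-u,[.6,0]).x)
E
python3 fit.py
```

```text
[ 0.5618 -0.0185 -0.1334  0.4984  0.3109 -0.0272  0.5136 -0.302   0.3457
 -0.0964  0.0001  0.0011 -0.0004 -0.1592 -0.0054  0.0011  0.0007]
0 top 0.012 [232.4 173.6] [-1.3 -0.4]
0 top 0.012 [351.4 189. ] [0.2 0.4]
0 top 0.012 [342.3 276.5] [-0.1  0.4]
0 top 0.012 [217. 259.] [-0.4  0.4]
0 scene 0.012 [234.5 204.4] [-1.3 -1.6]
0 scene 0.012 [308.7 179.9] [-0.9 -0.5]
0 scene 0.012 [366.1 252. ] [ 2.5 -0.2]
0 scene 0.012 [285.6 283.5] [-0.9  0.4]
1 top 0.045 [113.2 224. ] [ 0.4 -0.4]
1 top 0.045 [158.4 225.4] [-0.5 -0.2]
1 top 0.045 [108.5 274.4] [-0.1 -0.4]
1 top 0.045 [153.3 275. ] [0.3 1.1]
1 scene 0.045 [426 271] [ 0.8 -0.4]
1 scene 0.045 [385 293] [-0.5  1.2]
1 scene 0.045 [462.6 304.4] [-0.1 -1. ]
1 top 0.088 [125.6 247.6] [-0.1 -0. ]
1 scene 0.087 [427.4 284.4] [0.  0.1]
2 top 0.006 [379.4 209.6] [0.3 0.3]
2 top 0.006 [407.4 200.2] [-0.1 -0.2]
2 top 0.006 [413.  292.6] [0.1 0.6]
2 top 0.006 [441.6 282.6] [-0.4 -0.5]
2 scene 0.006 [216.6 173.6] [-0.4  0.2]
2 scene 0.006 [284.4 146.4] [0.4 0.2]
2 scene 0.006 [234.5 180.6] [2.4 3.2]
2 top 0.076 [408 214] [ 1.3 -0.6]
2 scene 0.076 [233.6 150.4] [-0.1 -0.9]
seat [ 0.5747 -0.2799  0.006 ]
pin [ 0.5788 -0.1107  0.0734] [ 0.2839 -0.3314  0.4575  0.1167]
[0.6021 0.0627]
[ 0.5917 -0.0215]
```

Emit:
{"name": "play_rows", "arguments": {
  "deltas": [
    [0.9,-0.8,0.06,0,0,0,1],
    [0.9,-0.8,0.06,0,0,0,1],
    [0.9,-0.8,0.06,0,0,0,1],
    [0.9,-0.8,0.06,0,0,0,1],
    [0.9,-0.8,0.06,0,0,0,1],
    [0.9,-0.8,0.06,0,0,0,1],
    [0.9,-0.8,0.06,0,0,0,1],
    [0.9,-0.8,0.06,0,0,0,1],
    [0.9,-0.8,0.06,0,0,0,1],
    [0.9,-0.8,0.06,0,0,0,1]
  ]
}}

```text
clock: 1.5
position: [0.4541, -0.1385, 0.2066]
tool_rot: [3.141, -0.001, 0.366]
force: [0.7, -1.1, -0.2]
grip_width: -0.0002
finger_force: 0.0
```

```bash
cat > go.py <<'E'
import sys
from workcell import *
import numpy as np
from scipy.spatial.transform import Rotation as Ro
s=observe(); R=Ro.from_euler("xyz",s["tool_rot"])
a=[float(v) for v in sys.argv[1:]]
print(round(s["clock"],2),s["position"].round(4),s["tool_rot"].round(3),s["force"].round(1),round(s["grip_width"],4),s["finger_force"],s["qpos"].round(2))
while len(a)>=4:
    T=Ro.from_euler("xyz",[np.pi,0,a[3]])
    d=R.inv().apply(np.array(a[:3])-s["position"])/.5
    w=(R.inv()*T).as_rotvec()/np.radians(120)
    print(d.round(4),w.round(4),"mm",round(np.linalg.norm(d)*500)); a=a[4:]
E
python3 go.py .4984 .3109 .13 .366 .4984 .3109 .078 .366
```

```text
1.5 [ 0.4541 -0.1385  0.2066] [ 3.141e+00 -1.000e-03  3.660e-01] [ 0.7 -1.1 -0.2] -0.0002 0.0 [ 0.34  0.32 -0.21  2.    0.09  0.82 -1.12]
[ 0.4039 -0.8078  0.1531] [ 0.0002 -0.0003 -0.0002] mm 458
[ 0.4039 -0.8078  0.2571] [ 0.0002 -0.0003 -0.0002] mm 470
```

Emit:
{"name": "play_rows", "arguments": {
  "deltas": [
    [0.404,-0.808,0.1,0,0,0,1],
    [0.404,-0.808,0.1,0,0,0,1],
    [0.404,-0.808,0.1,0,0,0,1],
    [0.404,-0.808,0.1,0,0,0,1],
    [0.404,-0.808,0.1,0,0,0,1],
    [0.404,-0.808,0.1,0,0,0,1],
    [0.404,-0.808,0.1,0,0,0,1],
    [0.404,-0.808,0.1,0,0,0,1],
    [0.404,-0.808,0.1,0,0,0,1],
    [0.404,-0.808,0.1,0,0,0,1]
  ]
}}

```text
clock: 2.5
position: [0.4961, 0.3158, 0.1557]
tool_rot: [-3.139, -0.0, 0.372]
force: [-0.9, -1.4, -0.4]
grip_width: 0.0003
finger_force: 0.0
```

```bash
python3 go.py .4984 .3109 .10 .366 .4984 .3109 .078 .366
```

```text
2.5 [0.4961 0.3158 0.1557] [-3.139 -0.     0.372] [-0.9 -1.4 -0.4] 0.0003 0.0 [-0.46  0.56 -0.29  1.76  0.2   0.85 -2.04]
[0.0008 0.0112 0.1113] [-0.0015 -0.0001  0.0029] mm 56
[0.0008 0.0113 0.1553] [-0.0015 -0.0001  0.0029] mm 78
```

Emit:
{"name": "play_rows", "arguments": {
  "deltas": [
    [0,0.006,0.05,0,0,0,1],
    [0,0.006,0.09,0,0,0,1],
    [0,0.006,0.09,0,0,0,1]
  ]
}}

```text
clock: 2.8
position: [0.4976, 0.3056, 0.1093]
tool_rot: [3.141, 0.004, 0.366]
force: [0.6, -0.0, -0.4]
grip_width: 0.0003
finger_force: 0.0
```

```bash
python3 go.py .4984 .3109 .10 .366 .4984 .3109 .079 .366; python3 -c "
from h import *
cv2.imwrite('pics/p1.png',np.hstack([crop('top',85,200,100,100,4),crop('scene',375,230,100,100,4)]))"
```

```text
2.8 [0.4976 0.3056 0.1093] [3.141 0.004 0.366] [ 0.6 -0.  -0.4] 0.0003 0.0 [-0.46  0.62 -0.27  1.8   0.23  0.75 -2.06]
[ 0.0054 -0.0093  0.0186] [ 0.0004  0.0017 -0.    ] mm 11
[ 0.0056 -0.0094  0.0606] [ 0.0004  0.0017 -0.    ] mm 31
```

View pics/p1.png

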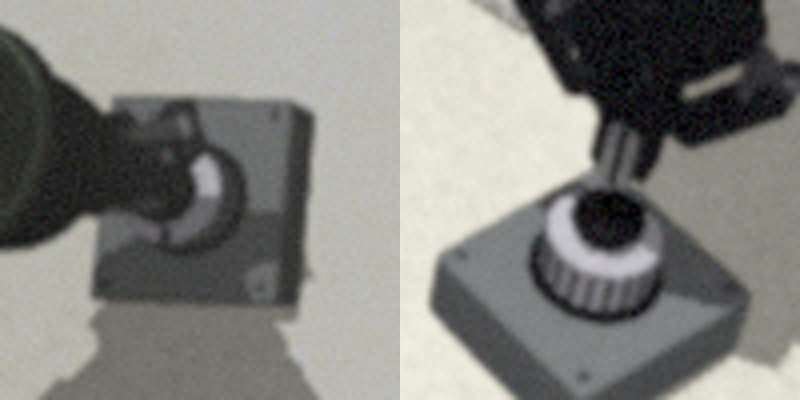

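Emit:
{"name": "play_rows", "arguments": {
  "deltas": [
    [0.005,-0.009,0.03,0,0,0,1],
    [0.005,-0.009,0.045,0,0,0,1],
    [0.005,-0.009,0.052,0,0,0,1],
    [0.005,-0.009,0.057,0,0,0,1],
    [0.005,-0.009,0.057,0,0,0,1]
  ]
}}

```text
clock: 3.4
position: [0.4993, 0.3116, 0.0829]
tool_rot: [-3.141, 0.0, 0.366]
force: [0.2, -0.5, -0.3]
grip_width: -0.0
finger_force: 0.0
```

Emit:
{"name": "play_rows", "arguments": {
  "deltas": [
    [0,0,0.004,0,0,0,1],
    [0,0,0.008,0,0,0,1],
    [0,0,0.008,0,0,0,1]
  ]
}}

```text
clock: 3.7
position: [0.4996, 0.3117, 0.08]
tool_rot: [-3.142, -0.001, 0.366]
force: [-4.0, -1.0, 18.1]
grip_width: 0.0001
finger_force: 8.9
```

Emit:
{"name": "play_rows", "arguments": {
  "deltas": [
    [0,0,0.003,0,0,0,1],
    [0,0,0.003,0,0,0,1]
  ]
}}

```text
clock: 3.9
position: [0.4998, 0.3119, 0.0799]
tool_rot: [-3.142, -0.002, 0.366]
force: [-10.8, -5.5, 42.8]
grip_width: -0.0
finger_force: 21.3
```

Emit:
{"name": "play_rows", "arguments": {
  "deltas": [
    [0,0,-0.1,0,0,0,1],
    [0,0,-0.2,0,0,0,1]
  ]
}}

```text
clock: 4.1
position: [0.4986, 0.3109, 0.1781]
tool_rot: [3.141, 0.003, 0.366]
force: [1.1, 0.7, 0.6]
grip_width: -0.0002
finger_force: 0.0
```

```bash
python3 go.py .532 -.295 .16 .346; python3 -c "
from h import *
cv2.imwrite('pics/p2.png',crop('scene',375,230,100,100,4))"
```

```text
4.1 [0.4986 0.3109 0.1781] [3.141e+00 3.000e-03 3.660e-01] [1.1 0.7 0.6] -0.0002 0.0 [-0.45  0.54 -0.3   1.74  0.19  0.9  -2.03]
[-0.3713  1.1555  0.0377] [0.0002 0.0012 0.0095] mm 607
```

View pics/p2.png

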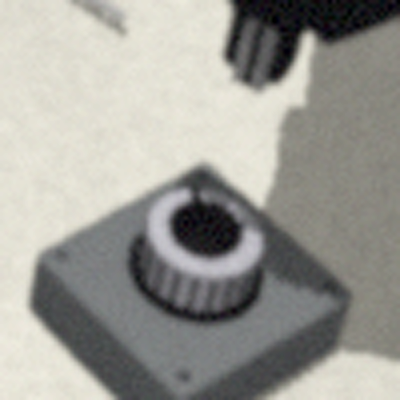

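Emit:
{"name": "play_rows", "arguments": {
  "deltas": [
    [-0.31,0.96,0.0,0,0,0.01,0],
    [-0.31,0.96,0.0,0,0,0.01,0],
    [-0.31,0.96,0.0,0,0,0.01,0],
    [-0.31,0.96,0.0,0,0,0.01,0],
    [-0.31,0.96,0.0,0,0,0.01,0],
    [-0.31,0.96,0.0,0,0,0.01,0],
    [-0.31,0.96,0.0,0,0,0.01,0],
    [-0.31,0.96,0.0,0,0,0.01,0],
    [-0.31,0.96,0.0,0,0,0.01,0],
    [-0.31,0.96,0.0,0,0,0.01,0]
  ]
}}

```text
clock: 5.15
position: [0.5257, -0.1901, 0.1777]
tool_rot: [3.141, -0.0, 0.345]
force: [0.3, 0.3, 0.7]
grip_width: 0.0854
finger_force: 0.0
```

```bash
python3 go.py .532 -.295 .12 .346 .532 -.295 .022 .346
```

```text
5.15 [ 0.5257 -0.1901  0.1777] [ 3.141 -0.     0.345] [0.3 0.3 0.7] 0.0854 0.0 [ 0.4   0.49 -0.22  1.82  0.14  0.85 -1.11]
[-0.0591  0.2017  0.1154] [ 0.0001 -0.0001 -0.0006] mm 120
[-0.0592  0.2017  0.3114] [ 0.0001 -0.0001 -0.0006] mm 188
```

Emit:
{"name": "play_rows", "arguments": {
  "deltas": [
    [-0.059,0.202,0.05,0,0,0,0],
    [-0.059,0.202,0.11,0,0,0,0],
    [-0.059,0.202,0.11,0,0,0,0],
    [-0.059,0.202,0.11,0,0,0,0]
  ]
}}

```text
clock: 5.55
position: [0.5308, -0.295, 0.1202]
tool_rot: [-3.14, 0.003, 0.341]
force: [0.1, -0.2, -0.4]
grip_width: 0.0855
finger_force: 0.0
```

```bash
python3 go.py .532 -.295 .12 .346 .532 -.295 .022 .346; python3 -c "
from h import *
cv2.imwrite('pics/p3.png',np.hstack([crop('top',360,185,100,120,4),crop('scene',200,85,100,120,4)]))"
```

```text
5.55 [ 0.5308 -0.295   0.1202] [-3.14e+00  3.00e-03  3.41e-01] [ 0.1 -0.2 -0.4] 0.0855 0.0 [ 0.54  0.63 -0.19  1.73  0.16  0.8  -0.95]
[0.0023 0.0009 0.0004] [-0.0008  0.0013 -0.0022] mm 1
[0.0028 0.0013 0.1964] [-0.0008  0.0013 -0.0022] mm 98
```

View pics/p3.png

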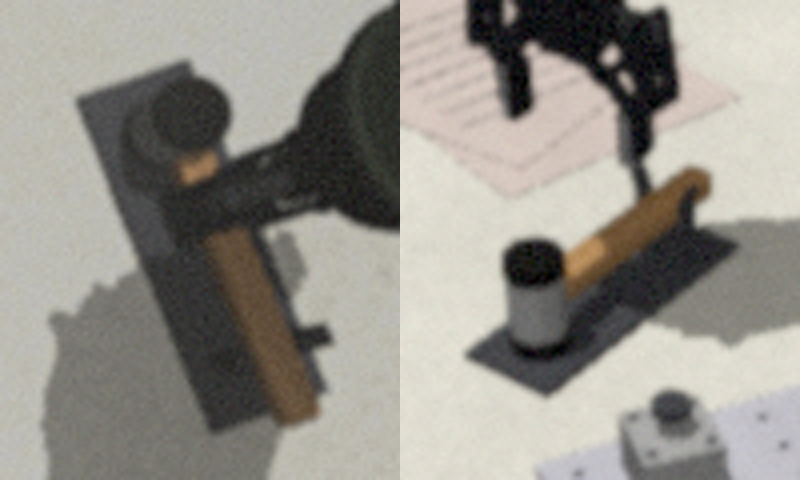

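Emit:
{"name": "play_rows", "arguments": {
  "deltas": [
    [0.003,0.001,0.08,0,0,-0.002,0],
    [0.003,0.001,0.16,0,0,-0.002,0],
    [0.003,0.001,0.196,0,0,-0.002,0],
    [0.003,0.001,0.196,0,0,-0.002,0.6],
    [0.003,0.001,0.196,0,0,-0.002,1],
    [0.003,0.001,0.196,0,0,-0.002,1],
    [0.003,0.001,0.196,0,0,-0.002,1],
    [0.003,0.001,0.196,0,0,-0.002,1]
  ],
  "newtons": 90
}}

```text
clock: 6.45
position: [0.5347, -0.293, 0.026]
tool_rot: [3.14, -0.001, 0.349]
force: [-1.2, 0.8, 13.9]
grip_width: 0.021
finger_force: 88.5
```

```bash
python3 go.py .532 -.295 .132 .346
```

```text
6.45 [ 0.5347 -0.293   0.026 ] [ 3.14e+00 -1.00e-03  3.49e-01] [-1.2  0.8 13.9] 0.021 88.51598381996155 [ 0.52  0.77 -0.16  1.77  0.2   0.62 -0.99]
[-0.0062  0.0022 -0.212 ] [ 0.0006 -0.0006  0.0015] mm 106
```

Emit:
{"name": "play_rows", "arguments": {
  "deltas": [
    [0,0,-0.04,0,0,0,1],
    [0,0,-0.1,0,0,0,1],
    [0,0,-0.18,0,0,0,1],
    [0,0,-0.26,0,0,0,1],
    [0,0,-0.26,0,0,0,1]
  ]
}}

```text
clock: 6.95
position: [0.5362, -0.2939, 0.16]
tool_rot: [3.136, -0.005, 0.349]
force: [1.3, -1.0, -2.9]
grip_width: 0.0205
finger_force: 89.0
```

```bash
python3 go.py .538 -.1255 .155 .349
```

```text
6.95 [ 0.5362 -0.2939  0.16  ] [ 3.136 -0.005  0.349] [ 1.3 -1.  -2.9] 0.0205 89.04960036277771 [ 0.54  0.58 -0.2   1.7   0.15  0.86 -0.94]
[ 0.1184 -0.3154  0.0089] [ 0.0027 -0.0026 -0.0002] mm 168
```

Emit:
{"name": "play_rows", "arguments": {
  "deltas": [
    [0.03,-0.08,0,0,0,0,1],
    [0.06,-0.16,0,0,0,0,1],
    [0.09,-0.24,0,0,0,0,1],
    [0.118,-0.315,0,0,0,0,1],
    [0.118,-0.315,0,0,0,0,1],
    [0.118,-0.315,0,0,0,0,1]
  ]
}}

```text
clock: 7.55
position: [0.5355, -0.1238, 0.1543]
tool_rot: [-3.141, 0.0, 0.351]
force: [0.2, -0.9, -2.6]
grip_width: 0.02
finger_force: 89.2
```

```bash
python3 go.py .538 -.1255 .155 .349; python3 -c "
from h import *
cv2.imwrite('pics/p4.png',np.hstack([crop('top',285,150,100,120,4),crop('scene',215,95,100,120,4)]))"
```

```text
7.55 [ 0.5355 -0.1238  0.1543] [-3.141  0.     0.351] [ 0.2 -0.9 -2.6] 0.02 89.15308356285095 [ 0.28  0.51 -0.22  1.86  0.15  0.79 -1.24]
[ 0.0036  0.0049 -0.0015] [-0.      0.0001  0.0009] mm 3
```

View pics/p4.png

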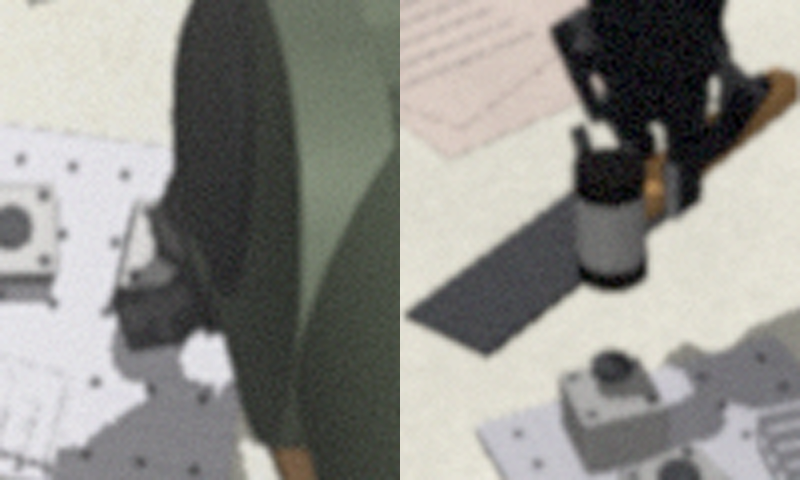

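Run:
```python
from fit import *
print(pr("scene",[.5355+.0421*np.cos(.35),-.1238+.0421*np.sin(.35),.134],*cam(x,"scene")))
print(least_squares(lambda y:pr("scene",[*y,.134],*cam(x,"scene"))-[268.3,163.7],[.57,-.1]).x)
```

```text
[269.35967826 164.58664406]
[ 0.57522831 -0.11345679]
```

Emit:
{"name": "play_rows", "arguments": {
  "deltas": [
    [0.006,0.003,0,0,0,0,1],
    [0.006,0.003,0,0,0,0,1],
    [0.006,0.003,0.07,0,0,0,1],
    [0.006,0.003,0.149,0,0,0,1],
    [0.006,0.003,0.149,0,0,0,1]
  ]
}}

```text
clock: 8.15
position: [0.5372, -0.1254, 0.0765]
tool_rot: [-3.139, 0.004, 0.348]
force: [-0.3, 0.5, -1.5]
grip_width: 0.0201
finger_force: 94.7
```

Emit:
{"name": "play_rows", "arguments": {
  "deltas": [
    [0,0,-0.08,0,0,0,1],
    [0,0,-0.15,0,0,0,1],
    [0,0,-0.15,0,0,0,1]
  ]
}}

```text
clock: 8.45
position: [0.5413, -0.1256, 0.1599]
tool_rot: [3.138, -0.006, 0.348]
force: [0.2, -0.0, -3.4]
grip_width: 0.0208
finger_force: 94.8
```

```bash
python3 go.py .5375 -.1245 .155 .349; python3 -c "
from h import *
cv2.imwrite('pics/p5.png',crop('scene',215,95,100,120,5))"
```

```text
8.45 [ 0.5413 -0.1256  0.1599] [ 3.138 -0.006  0.348] [ 0.2 -0.  -3.4] 0.0208 94.7812557220459 [ 0.29  0.5  -0.22  1.85  0.15  0.8  -1.24]
[-0.0064 -0.0047  0.0098] [ 0.0016 -0.0029 -0.0004] mm 6
```

View pics/p5.png

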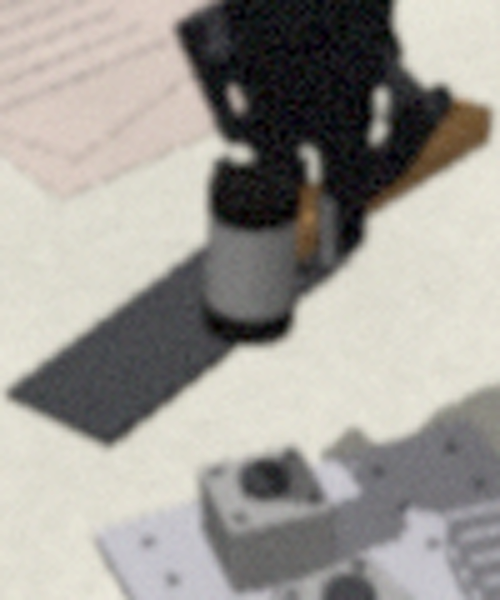

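Run:
```python
from fit import *
for z in(.06,.062,.065,.0734): print(z,pr("scene",[.5788,-.1107,z],*cam(x,"scene")))
# mallet head lower / upper face centres expected if not slipped
for z in(.14,.21): print(pr("scene",[.5413+.0421*np.cos(.35),-.1256+.0421*np.sin(.35),z],*cam(x,"scene")))
```

```text
0.06 [268.61433741 190.8521525 ]
0.062 [268.58762834 190.17661895]
0.065 [268.54747152 189.16059972]
0.0734 [268.43443489 186.29829195]
[266.60196634 162.87466053]
[265.52638203 136.12122821]
```

Emit:
{"name": "play_rows", "arguments": {
  "deltas": [
    [0,0,0,0,0,0,1],
    [0,0,0,0,0,0,1],
    [0,0,0.075,0,0,0,1],
    [0,0,0.158,0,0,0,1],
    [0,0,0.158,0,0,0,1]
  ],
  "newtons": 120
}}

```text
clock: 9.0
position: [0.5361, -0.1247, 0.0713]
tool_rot: [-3.138, 0.006, 0.349]
force: [-0.0, -0.1, -1.9]
grip_width: 0.0203
finger_force: 129.2
```

Emit:
{"name": "play_rows", "arguments": {
  "deltas": [
    [0,0,0,0,0,0,1],
    [0,0,0,0,0,0,1]
  ]
}}

```text
clock: 9.2
position: [0.5391, -0.1249, 0.0761]
tool_rot: [-3.141, -0.0, 0.349]
force: [-0.3, -0.1, -2.3]
grip_width: 0.02
finger_force: 129.2
```

Emit:
{"name": "play_rows", "arguments": {
  "deltas": [
    [0,0,0.004,0,0,0,1],
    [0,0,0.008,0,0,0,1],
    [0,0,0.008,0,0,0,1]
  ]
}}

```text
clock: 9.5
position: [0.539, -0.125, 0.072]
tool_rot: [3.142, -0.0, 0.349]
force: [-0.4, 0.2, -2.2]
grip_width: 0.02
finger_force: 129.2
```

Emit:
{"name": "play_rows", "arguments": {
  "deltas": [
    [0,0,0.004,0,0,0,1],
    [0,0,0.004,0,0,0,1]
  ]
}}

```text
clock: 9.7
position: [0.5391, -0.1251, 0.0702]
tool_rot: [3.141, -0.0, 0.349]
force: [-2.6, -0.0, 6.2]
grip_width: 0.0202
finger_force: 130.8
```

Emit:
{"name": "play_rows", "arguments": {
  "deltas": [
    [0,0,0.002,0,0,0,1],
    [0,0,0.002,0,0,0,1]
  ]
}}

```text
clock: 9.9
position: [0.5391, -0.1252, 0.0698]
tool_rot: [3.141, -0.0, 0.349]
force: [-7.5, -0.1, 16.8]
grip_width: 0.0202
finger_force: 132.3
```

Emit:
{"name": "play_rows", "arguments": {
  "deltas": [
    [0,0,-0.08,0,0,0,1],
    [0,0,-0.17,0,0,0,1],
    [0,0,-0.17,0,0,0,1],
    [0,0,-0.17,0,0,0,1]
  ]
}}

```text
clock: 10.3
position: [0.5393, -0.1252, 0.1546]
tool_rot: [3.141, -0.002, 0.349]
force: [-0.9, 1.2, -4.0]
grip_width: 0.0201
finger_force: 129.3
```

```bash
python3 go.py .5347 -.293 .155 .349; python3 -c "
from h import *
cv2.imwrite('pics/p6.png',crop('scene',215,85,110,120,5))"
```

```text
10.3 [ 0.5393 -0.1252  0.1546] [ 3.141e+00 -2.000e-03  3.490e-01] [-0.9  1.2 -4. ] 0.0201 129.25400018692017 [ 0.29  0.51 -0.23  1.86  0.15  0.79 -1.24]
[-0.1233  0.3123 -0.0007] [ 0.0005 -0.0007 -0.0001] mm 168
```

View pics/p6.png

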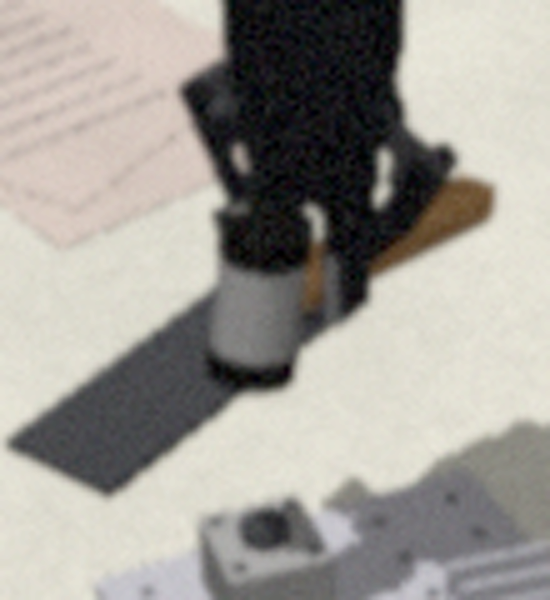

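Emit:
{"name": "play_rows", "arguments": {
  "deltas": [
    [-0.03,0.08,0,0,0,0,1],
    [-0.06,0.16,0,0,0,0,1],
    [-0.09,0.24,0,0,-0.02,0,1],
    [-0.123,0.312,0,0,-0.06,0,1],
    [-0.125,0.312,0,0,-0.075,0,1],
    [-0.125,0.312,0,0,-0.075,0,1],
    [-0.125,0.312,0,0,-0.075,0,1]
  ]
}}

```text
clock: 11.05
position: [0.5333, -0.2918, 0.1525]
tool_rot: [-3.14, 0.157, 0.35]
force: [0.9, 0.5, -2.1]
grip_width: 0.0198
finger_force: 128.8
```

```bash
python3 go.py .5347 -.293 .06 .349
python3 - <<'E'
from fit import *
s=observe(); R=Ro.from_euler("xyz",s["tool_rot"])
im=cv2.convertScaleAbs(grab_frame("scene"),alpha=1.6)[:,:,::-1]
np.save("m.npy",im)
# sample rows: find light-grey head extents
g=im.max(2).astype(int); sat=im.max(2).astype(int)-im.min(2)
u=pr("scene",s["position"]+[.0396,.0144,.02],*cam(x,"scene")); print(u)
u=u.astype(int)
for v in range(u[1]-18,u[1]+18,2): print(v," ".join(f"{int(k):3d}" for k in g[v,u[0]-14:u[0]+16]))
E
```

```text
11.05 [ 0.5333 -0.2918  0.1525] [-3.14   0.157  0.35 ] [ 0.9  0.5 -2.1] 0.0198 128.8478422164917 [ 0.45  0.64 -0.15  1.62  0.22  1.02 -1.03]
[0.0308 0.0035 0.1825] [-0.0008  0.0751  0.0006] mm 93
[231.80231847 116.3156819 ]
98 214 208 200 198 192 186 163 126 101  88  80  51  29  21  16  26   6  22  18  26  24  30   6  16  21  21  32  72  83  54
100 197 200 200 190 162 112  64  45  30  19  18  18  26  24  21  10   0   8  24   6  22   0  18  11  18  10  19  35   8  18
102 213 211 208 181 120  54  43  32  16  22  21  32  22  29  21   5  21  16  21  14  24  45  58  59  46  32  26  16  11   3
104 205 205 189 160 104  40  18  27  30  16  32  24  21  30  11  19  21  30   3  16  32  78  94  98  70  46  34  37  10   8
106 208 211 208 198 139  66  10  18  19  26  29   2  21  32  26  18  19  13  24  29  54  90 106 101  90  82  74  61  32  32
108 214 213 208 194 150  94  56  27  32  10  26  24  21  11  19  18  19  30  29  45  69 102 117 118  99  86  78  77  56  26
110 192 189 198 198 173 126 106  90  85  85  74  74  67  78  83  77  80  78  83  83  93 107 115 106 101  88  86  80  62  29
112 206 2
[... 654 characters left out ...]
 114 118 107 110 102 104 102  99  91  90  90 122 179 203 210 214 210 213 210 210
124 214 213 211 206 184 138  96 106 104 109 110 117 106 107 106 101  96  96  90  74  62 101 178 210 206 210 210 210 211 208
126 213 211 218 216 200 146  80  35  48  59  85  82  85  90  77  75  59  46  46  21  30  98 178 208 210 208 206 203 200 198
128 216 208 205 210 206 179 126  61  18  21  11  21  27  24  18  26  19  13   8  27  66 125 176 195 198 203 210 210 216 216
130 222 221 218 214 210 206 187 171 147 109  86  67  64  64  59  61  77  96  99 122 160 194 208 214 221 221 218 216 214 216
132 226 224 219 222 219 213 206 202 205 203 200 195 182 173 173 181 192 202 208 210 213 218 216 216 218 219 219 218 218 219
```

```bash
python3 go.py .5325 -.2935 .08 .349 .5325 -.2935 .04 .349 .5325 -.2935 .032 .349 .5325 -.2935 .026 .349
```

```text
11.1 [ 0.5333 -0.292   0.1531] [-3.14   0.157  0.35 ] [ 0.4  0.1 -3.5] 0.0195 128.8476276397705 [ 0.45  0.64 -0.15  1.62  0.22  1.02 -1.03]
[0.0204 0.0025 0.1447] [-0.0006  0.075   0.0005] mm 73
[0.0329 0.0026 0.2237] [-0.0006  0.075   0.0005] mm 113
[0.0354 0.0027 0.2395] [-0.0006  0.075   0.0005] mm 121
[0.0373 0.0027 0.2514] [-0.0006  0.075   0.0005] mm 127
```

Emit:
{"name": "play_rows", "arguments": {
  "deltas": [
    [0.01,0.002,0.07,0,0,0,1],
    [0.02,0.0025,0.145,0,0,0,1],
    [0.028,0.0025,0.19,0,0,0,1],
    [0.033,0.0025,0.224,0,0,0,1],
    [0.035,0.0025,0.236,0,0,0,1],
    [0.035,0.0025,0.236,0,0,0,1]
  ]
}}

```text
clock: 11.7
position: [0.5328, -0.2943, 0.0345]
tool_rot: [-3.141, 0.157, 0.349]
force: [0.1, 0.7, -2.7]
grip_width: 0.0202
finger_force: 129.1
```

Emit:
{"name": "play_rows", "arguments": {
  "deltas": [
    [0.001,0,0.004,0,0,0,1],
    [0.001,0,0.008,0,0,0,1],
    [0.001,0,0.008,0,0,0,1]
  ]
}}

```text
clock: 12.0
position: [0.5329, -0.2947, 0.0311]
tool_rot: [3.141, 0.157, 0.349]
force: [-0.7, 0.5, -3.0]
grip_width: 0.0195
finger_force: 129.1
```

Emit:
{"name": "play_rows", "arguments": {
  "deltas": [
    [0,0,0.003,0,0,0,1],
    [0.001,0,0.006,0,0,0,1],
    [0.001,0,0.006,0,0,0,1]
  ]
}}

```text
clock: 12.3
position: [0.5327, -0.2945, 0.0274]
tool_rot: [-3.141, 0.157, 0.349]
force: [-0.1, -0.6, -2.8]
grip_width: 0.0201
finger_force: 129.1
```

Emit:
{"name": "play_rows", "arguments": {
  "deltas": [
    [0,0,0.003,0,0,0,1],
    [0,0,0.004,0,0,0,1],
    [0,0,0.004,0,0,0,1]
  ]
}}

```text
clock: 12.6
position: [0.5327, -0.2947, 0.0258]
tool_rot: [3.141, 0.157, 0.349]
force: [0.7, 0.0, 1.9]
grip_width: 0.0201
finger_force: 129.6
```

Emit:
{"name": "play_rows", "arguments": {
  "deltas": [
    [0,0,0.002,0,0,0,1],
    [0,0,0.003,0,0,0,1],
    [0,0,0.003,0,0,0,1]
  ]
}}

```text
clock: 12.9
position: [0.5329, -0.2947, 0.0247]
tool_rot: [3.141, 0.156, 0.349]
force: [3.0, 2.9, 9.6]
grip_width: 0.0205
finger_force: 130.7
```

Emit:
{"name": "play_rows", "arguments": {
  "deltas": [
    [0,0,0,0,0,0,1],
    [0,0,0,0,0,0,1],
    [0,0,0,0,0,0,0.7],
    [0,0,0,0,0,0,0.6],
    [0,0,0,0,0,0,0.3],
    [0,0,0,0,0,0,0],
    [0,0,0,0,0,0,0],
    [0,0,0,0,0,0,0]
  ],
  "newtons": 20
}}

```text
clock: 13.7
position: [0.5323, -0.2948, 0.024]
tool_rot: [-3.142, 0.157, 0.349]
force: [1.5, 1.3, -0.5]
grip_width: 0.0852
finger_force: 0.0
```

Emit:
{"name": "play_rows", "arguments": {
  "deltas": [
    [0,0,-0.04,0,0,0,0],
    [0,0,-0.1,0,0,0,0],
    [0,0,-0.18,0,0,0,0],
    [0,0,-0.26,0,0.075,0,0],
    [0,0,-0.3,0,0.075,0,0],
    [0,0,-0.3,0,0.075,0,0]
  ]
}}

```text
clock: 14.3
position: [0.5551, -0.288, 0.1758]
tool_rot: [3.138, -0.004, 0.347]
force: [0.1, 0.6, -0.7]
grip_width: 0.0852
finger_force: 0.0
```

```bash
python3 go.py .5 .1 .2 .349
python3 - <<'E'
from fit import *
a=np.load("m.npy") # unused
im=cv2.convertScaleAbs(grab_frame("scene"),alpha=1.6)[:,:,::-1]; g=im.max(2)
import cv2
ref=cv2.convertScaleAbs(cv2.resize(cv2.imread("pics/scene0.png"),(560,420),interpolation=cv2.INTER_AREA),alpha=1.6)
d=cv2.absdiff(im,ref).max(2)
def t(n,b):
    u,v,w,h=b; tm=cv2.cvtColor(ref[v:v+h,u:u+w],cv2.COLOR_BGR2GRAY)
    r=cv2.matchTemplate(cv2.cvtColor(im[v-10:v+h+10,u-10:u+w+10],cv2.COLOR_BGR2GRAY),tm,cv2.TM_CCOEFF_NORMED)
    m=cv2.minMaxLoc(r); print(n,m[1],m[3])
t("head",(222,143,22,36)); t("handle",(245,122,40,30)); t("block",(254,184,30,24)); t("bB",(268,205,30,28)); t("spacer",(335,226,20,24))
ys,xs=np.where(d[110:200,200:310]>60); print(len(xs),(xs.min()+200,xs.max()+200,ys.min()+110,ys.max()+110) if len(xs) else "")
E
```

```text
14.3 [ 0.5551 -0.288   0.1758] [ 3.138 -0.004  0.347] [ 0.1  0.6 -0.7] 0.0852 0.0 [ 0.53  0.59 -0.21  1.65  0.15  0.92 -0.96]
[ 0.1608 -0.7671 -0.0506] [ 0.0018 -0.0019 -0.0007] mm 393
head 0.9867990016937256 (10, 10)
handle 0.9519241452217102 (10, 9)
block 0.8791206479072571 (10, 11)
bB 0.9959410429000854 (10, 10)
spacer 0.9966505765914917 (10, 10)
1131 (np.int64(248), np.int64(309), np.int64(110), np.int64(193))
```

Emit:
{"name": "play_rows", "arguments": {
  "deltas": [
    [0.24,-0.92,0.02,0,0,-0.05,0],
    [0.24,-0.92,0.02,0,0,-0.12,0],
    [0.24,-0.92,0.02,0,0,-0.19,0],
    [0.24,-0.92,0.02,0,0,-0.26,0],
    [0.24,-0.92,0.02,0,0,-0.33,0],
    [0.24,-0.92,0.02,0,0,-0.39,0],
    [0.24,-0.92,0.02,0,0,-0.45,0],
    [0.24,-0.92,0.02,0,0,-0.5,0],
    [0.24,-0.92,0.02,0,0,-0.55,0],
    [0.24,-0.92,0.02,0,0,-0.584,0]
  ]
}}

```text
clock: 15.35
position: [0.5082, 0.1912, 0.1614]
tool_rot: [-3.14, -0.001, 1.581]
force: [0.2, -0.9, -0.0]
grip_width: 0.0857
finger_force: 0.0
```

```bash
python3 go.py .499 .3113 .14 1.57
```

```text
15.35 [0.5082 0.1912 0.1614] [-3.140e+00 -1.000e-03  1.581e+00] [ 0.2 -0.9 -0. ] 0.0857 0.0 [-0.04  0.54 -0.58  1.86  0.38  0.86 -0.8 ]
[ 0.2402 -0.0158  0.0431] [-0.0008 -0.0006  0.0052] mm 122
```

Emit:
{"name": "play_rows", "arguments": {
  "deltas": [
    [0.1,-0.008,0.02,0,0,0.005,0],
    [0.2,-0.015,0.04,0,0,0.005,0],
    [0.238,-0.016,0.043,0,0,0.005,0],
    [0.238,-0.016,0.043,0,0,0.005,0],
    [0.238,-0.016,0.043,0,0,0.005,0]
  ]
}}

```text
clock: 15.85
position: [0.5009, 0.3055, 0.1396]
tool_rot: [-3.14, 0.001, 1.563]
force: [0.8, -0.3, -0.3]
grip_width: 0.0854
finger_force: 0.0
```

```bash
python3 go.py .499 .3113 .05 1.57
```

```text
15.85 [0.5009 0.3055 0.1396] [-3.140e+00  1.000e-03  1.563e+00] [ 0.8 -0.3 -0.3] 0.0854 0.0 [-0.27  0.63 -0.55  1.76  0.41  0.87 -1.01]
[ 0.0117 -0.0036  0.1792] [-0.0008  0.0005 -0.0034] mm 90
```

Emit:
{"name": "play_rows", "arguments": {
  "deltas": [
    [0.01,-0.003,0.06,0,0,0,0],
    [0.01,-0.003,0.11,0,0,0,0],
    [0.01,-0.003,0.11,0,0,0,0],
    [0.01,-0.003,0.11,0,0,0,0]
  ]
}}

```text
clock: 16.25
position: [0.5004, 0.3097, 0.086]
tool_rot: [-3.141, 0.001, 1.561]
force: [0.3, 0.2, 0.4]
grip_width: 0.0854
finger_force: 0.0
```

```bash
python3 go.py .499 .3113 .051 1.57
```

```text
16.25 [0.5004 0.3097 0.086 ] [-3.141e+00  1.000e-03  1.561e+00] [0.3 0.2 0.4] 0.0854 0.0 [-0.3   0.7  -0.51  1.79  0.47  0.78 -1.07]
[ 0.0033 -0.0028  0.0701] [-0.0003  0.0003 -0.0045] mm 35
```

Emit:
{"name": "play_rows", "arguments": {
  "deltas": [
    [0.003,-0.003,0.035,0,0,0,0],
    [0.003,-0.003,0.068,0,0,0,0],
    [0.003,-0.003,0.068,0,0,0,0],
    [0.003,-0.003,0.068,0,0,0,0.4],
    [0.003,-0.003,0.068,0,0,0,1],
    [0.003,-0.003,0.068,0,0,0,1],
    [0.003,-0.003,0.068,0,0,0,1]
  ],
  "newtons": 35
}}

```text
clock: 16.95
position: [0.5004, 0.3123, 0.0532]
tool_rot: [3.138, -0.001, 1.561]
force: [5.5, -0.1, 7.1]
grip_width: 0.0511
finger_force: 35.4
```

Gripped (51 mm). Now turn clockwise about 62° (a little beyond the stop, which the grip can slip on).

Emit:
{"name": "play_rows", "arguments": {
  "deltas": [
    [0,0,0,0,0,0.05,1],
    [0,0,0,0,0,0.1,1],
    [0,0,0,0,0,0.15,1],
    [0,0,0,0,0,0.2,1],
    [0,0,0,0,0,0.25,1],
    [0,0,0,0,0,0.3,1],
    [0,0,0,0,0,0.35,1],
    [0,0,0,0,0,0.4,1],
    [0,0,0,0,0,0.44,1],
    [0,0,0,0,0,0.44,1]
  ]
}}

```text
clock: 17.95
position: [0.5038, 0.3104, 0.0534]
tool_rot: [3.137, -0.007, 0.634]
force: [26.9, -8.9, -3.3]
grip_width: 0.0508
finger_force: 37.3
```

```bash
python3 go.py; python3 -c "
from workcell import *
print(observe()['moment'])"
```

```text
17.95 [0.5038 0.3104 0.0534] [ 3.137 -0.007  0.634] [26.9 -8.9 -3.3] 0.0508 37.2820383310318 [-0.48  0.71 -0.25  1.81  0.28  0.65 -1.83]
[-2.17728178 -5.89648527  0.06008631]
```

Emit:
{"name": "play_rows", "arguments": {
  "deltas": [
    [0,0,0,0,0,0.03,1],
    [0,0,0,0,0,0.06,1],
    [0,0,0,0,0,0.08,1],
    [0,0,0,0,0,0.08,1]
  ]
}}

```text
clock: 18.35
position: [0.5022, 0.3089, 0.0531]
tool_rot: [3.137, -0.003, 0.468]
force: [16.5, -17.1, 7.1]
grip_width: 0.0507
finger_force: 38.5
```

```bash
python3 go.py; python3 -c "
from workcell import *
print(observe()['moment'])"
```

```text
18.35 [0.5022 0.3089 0.0531] [ 3.137e+00 -3.000e-03  4.680e-01] [ 16.5 -17.1   7.1] 0.0507 38.48156958818436 [-0.51  0.71 -0.2   1.81  0.23  0.64 -1.96]
[-3.75634872 -3.36677693  0.01608858]
```

Emit:
{"name": "play_rows", "arguments": {
  "deltas": [
    [0,0,0,0,0,0.08,0.3],
    [0,0,0,0,0,0.08,0],
    [0,0,0,0,0,0.08,0],
    [0,0,-0.08,0,0,0.08,0],
    [0,0,-0.18,0,0,0.08,0],
    [-0.1,0,-0.28,0,0,0.08,0],
    [-0.2,0,-0.32,0,0,0.08,0],
    [-0.2,0,-0.32,0,0,0.08,0]
  ]
}}

```text
clock: 19.15
position: [0.4076, 0.2656, 0.2139]
tool_rot: [3.141, -0.002, 0.31]
force: [0.5, -0.3, -0.0]
grip_width: 0.0857
finger_force: 0.0
```

```bash
python3 go.py .499 .3113 .12 1.0
cat > cmp.py <<'E'
from h import *
ref=cv2.resize(cv2.imread("pics/scene0.png"),(560,420),interpolation=cv2.INTER_AREA)
im=np.ascontiguousarray(grab_frame("scene")[:,:,::-1])
def t(n,b,m=6):
    u,v,w,h=b; k=4; up=lambda q:cv2.resize(cv2.cvtColor(q,cv2.COLOR_BGR2GRAY),None,fx=k,fy=k,interpolation=cv2.INTER_CUBIC)
    r=cv2.matchTemplate(up(im[v-m:v+h+m,u-m:u+w+m]),up(ref[v:v+h,u:u+w]),cv2.TM_CCOEFF_NORMED)
    q=cv2.minMaxLoc(r); print(n,round(q[1],3),np.array(q[3])/k-m)
t("stop",(408,272,36,40)); t("button",(416,274,22,20)); t("stationcorner",(395,300,60,30))
t("head",(222,143,22,36)); t("handle",(245,122,40,30)); t("block",(254,184,30,24)); t("bB",(268,205,30,28)); t("spacer",(335,226,20,24))
p=cv2.imread("pics/p2.png") # pressed state, x4 crop at 375,230
sub=lambda q:cv2.cvtColor(q,cv2.COLOR_BGR2GRAY)[40:82,30:70]
now=sub(cv2.convertScaleAbs(im[230:330,375:475],alpha=1.6)); up_=sub(cv2.convertScaleAbs(ref[230:330,375:475],alpha=1.6)); dn=sub(cv2.resize(p,(100,100),interpolation=cv2.INTER_AREA))
print("diff to up",cv2.absdiff(now,up_).mean(),"to pressed",cv2.absdiff(now,dn).mean(),"up-pressed",cv2.absdiff(up_,dn).mean())
E
python3 cmp.py
```

```text
19.15 [0.4076 0.2656 0.2139] [ 3.141e+00 -2.000e-03  3.100e-01] [ 0.5 -0.3 -0. ] 0.0857 0.0 [-0.52  0.33 -0.23  1.97  0.1   0.85 -2.06]
[ 0.2017 -0.0314  0.1881] [ 0.0004 -0.0008 -0.3296] mm 139
stop 0.998 [0. 0.]
button 0.996 [0. 0.]
stationcorner 0.996 [0. 0.]
head 0.995 [ 0.  -0.5]
handle 0.995 [-0.25 -0.25]
block 0.883 [0.   1.25]
bB 0.996 [0. 0.]
spacer 0.997 [0. 0.]
diff to up 2.9976190476190476 to pressed 16.10892857142857 up-pressed 16.1125
```

```bash
python3 go.py .5005 .3082 .13 .9
```

```text
19.2 [0.4065 0.2651 0.2148] [ 3.141e+00 -2.000e-03  3.100e-01] [1.9 1.2 2.9] 0.0853 0.0 [-0.52  0.33 -0.23  1.97  0.1   0.85 -2.06]
[ 0.205  -0.0249  0.17  ] [ 0.0004 -0.0009 -0.2818] mm 134
```

Emit:
{"name": "play_rows", "arguments": {
  "deltas": [
    [0.08,-0.01,0.0,0,0,-0.07,0],
    [0.16,-0.02,0.05,0,0,-0.14,0],
    [0.205,-0.025,0.12,0,0,-0.21,0],
    [0.205,-0.025,0.17,0,0,-0.28,0],
    [0.205,-0.025,0.17,0,0,-0.28,0],
    [0.205,-0.025,0.17,0,0,-0.28,0]
  ]
}}

```text
clock: 19.8
position: [0.5034, 0.3093, 0.1273]
tool_rot: [-3.141, 0.0, 0.889]
force: [0.3, -1.0, 1.8]
grip_width: 0.0854
finger_force: 0.0
```

```bash
python3 go.py .5005 .3082 .052 .9
```

```text
19.8 [0.5034 0.3093 0.1273] [-3.141  0.     0.889] [ 0.3 -1.   1.8] 0.0854 0.0 [-0.43  0.61 -0.32  1.77  0.25  0.8  -1.55]
[-0.0053 -0.0032  0.1507] [-0.0002  0.0002 -0.0053] mm 75
```

Emit:
{"name": "play_rows", "arguments": {
  "deltas": [
    [-0.004,-0.002,0.07,0,0,0,0],
    [-0.004,-0.002,0.12,0,0,0,0],
    [-0.004,-0.002,0.149,0,0,0,0],
    [-0.004,-0.002,0.149,0,0,0,0],
    [-0.004,-0.002,0.149,0,0,0,0.4],
    [-0.004,-0.002,0.149,0,0,0,1],
    [-0.004,-0.002,0.149,0,0,0,1],
    [-0.004,-0.002,0.149,0,0,0,1]
  ],
  "newtons": 30
}}

```text
clock: 20.6
position: [0.5018, 0.3092, 0.0539]
tool_rot: [3.142, -0.002, 0.891]
force: [-4.9, 1.1, 12.4]
grip_width: 0.0511
finger_force: 29.0
```

Emit:
{"name": "play_rows", "arguments": {
  "deltas": [
    [0,0,0,0,0,0.03,1],
    [0,0,0,0,0,0.06,1],
    [0,0,0,0,0,0.09,1],
    [0,0,0,0,0,0.12,1],
    [0,0,0,0,0,0.12,1]
  ]
}}

```text
clock: 21.1
position: [0.5026, 0.3091, 0.0535]
tool_rot: [3.141, -0.003, 0.639]
force: [2.3, 1.2, 6.9]
grip_width: 0.0509
finger_force: 31.8
```

```bash
python3 go.py; python3 -c "
from workcell import *
print(observe()['moment'],observe()['joint_efforts'])"
```

```text
21.1 [0.5026 0.3091 0.0535] [ 3.141e+00 -3.000e-03  6.390e-01] [2.3 1.2 6.9] 0.0509 31.755176782608032 [-0.5   0.71 -0.21  1.81  0.23  0.64 -1.78]
[ 0.25287107 -0.60565787  0.11228539] [ -0.28436699 -93.54920626  -1.28665354 -21.82697475  -0.72701979
   0.8424961   -1.59118451]
```

Emit:
{"name": "play_rows", "arguments": {
  "deltas": [
    [0,0,0,0,0,0.12,0.3],
    [0,0,0,0,0,0.12,0],
    [0,0,0,0,0,0.12,0],
    [0,0,-0.08,0,0,0.12,0],
    [0,0,-0.18,0,0,0.12,0],
    [-0.1,0,-0.28,0,0,0.12,0],
    [-0.2,0,-0.32,0,0,0.12,0],
    [-0.2,0,-0.32,0,0,0.12,0],
    [-0.2,0,-0.32,0,0,0.12,0]
  ]
}}

```text
clock: 22.0
position: [0.4205, 0.2472, 0.2145]
tool_rot: [3.141, -0.003, 0.393]
force: [-0.7, 0.2, -0.3]
grip_width: 0.0852
finger_force: 0.0
```

```bash
python3 cmp.py; python3 -c "
from workcell import *
job_done()"
```

```text
stop 0.998 [0. 0.]
button 0.997 [0. 0.]
stationcorner 0.996 [0. 0.]
head 0.995 [ 0.  -0.5]
handle 0.995 [-0.25 -0.25]
block 0.882 [0.   1.25]
bB 0.997 [0. 0.]
spacer 0.997 [0. 0.]
diff to up 3.6577380952380953 to pressed 15.45595238095238 up-pressed 16.1125
the job is handed in; nothing more can be done
```

I handed the job in at about 22 s: stop pressed, pin driven home with two mallet blows and a short slow press to check it, mallet back on its rest within half a camera pixel, and the collar turned clockwise to its end so the button stands up again.

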